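# Turn the bench whirler round once and hold its brake on

## Task

Turn the plaster whirler's wheel by its upright handle through one full turn, either way round, so that I can look the mould over from all sides, and stop it with the handle back where it started. Then let go of the handle, press the brake lever that sticks out at the side right down to its stop, without forcing it, and keep it there: finish while holding the lever down, so that the wheel stays braked while I trim the mould. Leave the mould standing in the middle of the wheel and do not push the bowl, the tile or the spatula about.

Things in the scene. Friction and masses are not known exactly. Their poses are not given: they have to be found in the camera images.
- wheel_centre (a point): centre of the top face of the whirler's wheel, on its turning axis: a flat aluminium disc 270 mm across and 14 mm thick, its top 112 mm above the bench, turning about a vertical axis on a grey cast foot. The axes turn with the wheel; its x axis points at the handle. The wheel weighs 3 kg, runs on a lightly dragging bearing and keeps still when let go at rest
- handle_mid (a point): middle (half-way up) of the wheel's upright wooden handle, a round grip 25 mm across and 70 mm tall (from 8 to 78 mm above the wheel's top), 105 mm from the wheel's axis. The grip revolves freely on its own pin, so a gripper can keep its own direction while the wheel goes round. It may start at any angle round the wheel
- wheel (a joint): angle of the wheel in rad, 0 at the start, growing anticlockwise as seen from above; it has no stops and counts on beyond a turn (one full turn is +6.28 or -6.28)
- brake_grip (a point): middle of the upper face of the brake lever's grip, a flat black rubber block 34 mm wide, 85 mm long and 16 mm thick that sticks out radially beyond the wheel's edge (its outer end 275 mm from the wheel's axis, this point 235 mm from it and 74 mm above the bench when released). The point's -y axis points outwards along the lever; its pivot lies 120 mm further in, under the wheel's edge
- brake (a joint): angle of the brake lever in rad: 0 released (level), 0.25 right down at its rigid stop, when brake_grip has gone down by 30 mm (and about 2 mm inwards). A spring lifts it when let go: pushing down on brake_grip it takes about 5 N to move it, the sprung brake shoe meets the wheel's underside near 0.12 rad, and 10 to 11 N holds it just at the stop; do not lean on it with more than 45 N
- mould_mid (a point): middle (half-way up) of the round white plaster cup mould, 88 mm across and 80 mm tall with an open top, about 0.5 kg, standing loose on the middle of the wheel: its top is 192 mm above the bench and it rides round with the wheel
- bowl: black rubber mixing bowl, 124 mm across and 58 mm tall, loose on the bench; origin at the centre of its underside. Not to be disturbed
- tile: white plaster tile 130 x 95 x 18 mm lying on the bench; origin at the centre of its underside, x along its length. Not to be disturbed
- spatula: steel spatula with a wooden handle lying on the bench, 280 mm long; origin under its middle, x along its length, handle to -x. Not to be disturbed
There are look-alikes about, which are no part of the job. What is shaped like the part that bears mould_mid but red is not meant.

How it is judged (in metres and radians):
On the way, in this order (a step that is already met when the one before it is completed fails the run):
1. the wheel has gone round one full turn (within about 15 degrees) and stands still ((value of joint wheel between 6.02 and 6.55 rad or value of joint wheel between -6.55 and -6.02 rad) and velocity of joint wheel between -0.1 and 0.1 rad/s), for 0.2 s.
2. the brake lever is held down at its stop by the fingers (value of joint brake above 0.21 rad and contact force between the fingers and brake above 4 N), for 0.5 s.
At the end, for the whole second after the job is handed in: Wheel still, untouched, one full turn from its start (6.02 to 6.55 rad, either way); fingers holding the brake lever at its stop (over 0.21 rad, over 4 N), shoe on the wheel with over 5 N; mould upright within 15 mm of the wheel's centre; bowl, tile and spatula moved under 20 mm (all of step 2 and contact force between brake and wheel above 5 N and contact force between each of the arm, the fingers and wheel below 0.5 N and (value of joint wheel between 6.02 and 6.55 rad or value of joint wheel between -6.55 and -6.02 rad) and velocity of joint wheel between -0.05 and 0.05 rad/s and horizontal distance between mould_mid and wheel_centre below 0.015 m and z of mould_mid in the frame of wheel_centre above 0.035 m and angle between mould_mid's own z axis and vertical below 0.1 rad and distance of each of bowl, tile, spatula from where it was at the start of the episode below 0.02 m); the arm keeps its last pose, push and grip.
It fails at once if the mould is knocked off the middle of the wheel or tipped (horizontal distance between mould_mid and wheel_centre above 0.02 m or angle between mould_mid's own z axis and vertical above 0.2 rad).
It fails at once if the bowl, the tile or the spatula is pushed about (distance of any of bowl, tile, spatula from where it was at the start of the episode above 0.02 m).
It fails at once if the brake lever is forced (over 45 N) (contact force between the fingers and brake above 45 N).
It also fails if it takes over 70 s, if anything falls off the work surface, if the arm or the gripper's body presses on something with over 40 N, if the wrist force passes 120 N, or if a joint passes its speed limit or range.

## Robot

A 6-joint arm with a two-finger parallel gripper is mounted at the origin on the work surface. World frame = base frame: x ahead of the robot, y to its left, z up, the work surface at z = 0. Lengths are in m, angles in degrees, forces in N, time in s.
With the tool pointing down it reaches from about 0.25 to 0.725 m from the base axis. Payload 9.7 kg.
Tool frame: the origin (TCP) lies on the centre line of the jaws, within the pads' length; the fingertips stand 17 mm ahead of it and the grasp point (between the pads) lies 2 mm behind it (bot.tip_extent is the distance from the TCP to the fingertips, in m); z points along the fingers, y is the line along which they close (so a half turn about z gives the same grasp; the last joint's range is limited). The gripper opens to 85 mm and grips with 20 to 120 N. Pads are 22 mm wide; open, the fingers measure 114 mm over their backs; the gripper's body (76 mm by 85 mm) begins 54 mm behind the grasp point. The pads swing forward as they close: fully open they stand 13 mm farther back than shut.
Start: joints at [71.333, 4.979, 10.078, 95.1, 0, 90], TCP at [0.176, 0.521, 0.248] pointing down, gripper open.
Joint ranges: [-179.16, 179.16], [-48.56, 103.87], [-65.8, 70.77], [-126.05, 130.52], [-82.76, 87.17], [-180, 180]. Speed limits (degrees/s): [127.2, 127.2, 147.25, 180, 180, 180].

## Interface

Orientations are given as [roll, pitch, yaw] about the fixed x, y, z axes, in that order (R = Rz(yaw) Ry(pitch) Rx(roll)).
In Python, from workcell import bot gives the robot as it stands.
- The arm moves only by the tool carry_out, never from a script. Its argument "moves" is text: rows parted by semicolons, each of 7 numbers parted by spaces: the shift along the tool's x, y, z in mm, then the turn, a rotation vector about the tool's x, y, z in degrees, then the finger opening in mm, from 0 to 85.4. A call has 1 to 20 rows; each row is the pose to reach, as a shift and turn from the pose commanded when the call began, along the tool's axes at that moment; what a row does not reach only later rows make up. A row lasts 1/10 s, in which the tool goes at most 50 mm and 8.59 degrees, less where a joint would pass 70% of its speed; a pose out of reach is approached as far as the arm can. A call with a gripper value outside its range is refused whole. The fingers move at their own pace and stop on an object; "force" is the grip in N (left out, the last holds). Time passes only in rows, so rows that repeat a pose let the fingers close. It gives the time, the measured TCP pose, the force, the opening and the grip force at its end, in the units of the state.
- bot.get_obs(): the state, without advancing time (a new reading comes with each control period).
- bot.camera(name): name is "side" or "top"; returns a dict with "img" (480x640x3 uint8, red, green, blue), "mtx" (3x3 intrinsics, pixels), "position" and "orientation" of the camera in the world. Camera axes: x right, y up, looking along -z (the intrinsics and any distortion apply to the point x, -y, -z); pixel columns grow to the right and rows downward; lengths in m; the calibration is good to about 2 mm. A picture is of the moment at which its call begins. There is no depth.
- bot.job_done(): hands the job in; it is judged then, once.
The state is a dict: "time": time; "q": joint angles; "qd": joint speeds; "joint_efforts": joint torques, N m; "ee_pos": TCP position; "tcp_rot": TCP orientation; "wrist_force": force on the tool from outside, world axes, zero at the start; "torque": the same for the moment, N m; "opening": finger opening in m; "grasp_force": force on a finger pad.
Only numpy, scipy, OpenCV 4.12 (cv2) and the standard library are available. Lean on these libraries where they do the work, as an engineer would, in place of code of your own. Each camera call takes 0.05 s, during which the arm holds its last target. There are 200 camera calls.

## Working session

There is one attempt and no reset: what is moved stays moved. The work goes in short steps, Python scripts to look and compute and a tool call to move; the robot and the scene stay as the last step left them, time stands still between calls to the robot, and variables do not carry over. Pictures are saved under pics/ and viewed, at most 10 in all, crops included, and the job is handed in when it is done.

Besides the shell and the picture viewer there is one more tool, called after ">>>" by a JSON object that holds its "op" and its "data". carry_out: Moves the arm, as the interface text tells. Its arguments: {"type":"object","properties":{"moves":{"type":"string"},"force":{"type":"number"}},"required":["moves"]}

```bash
mkdir -p pics; ls
python3 - <<'E'
from workcell import bot
import cv2
for n in("top","side"):
    c=bot.camera(n); cv2.imwrite(f"pics/{n}0.png",c["img"][:,:,::-1]); print(n,c["mtx"],c["position"],c["orientation"],[k for k in c])
o=bot.get_obs(); print(o)
E
```

```text
pics
top [[477.81063486   0.         321.85350606]
 [  0.         477.81063486 244.37538655]
 [  0.           0.           1.        ]] [0.32801996 0.04446665 1.3318129 ] [  8.65635863   1.07360241 -91.25931242] ['img', 'mtx', 'position', 'orientation']
side [[538.44996981   0.         324.97741225]
 [  0.         538.44996981 238.45623998]
 [  0.           0.           1.        ]] [ 0.29143637 -0.86437521  1.27410156] [ 39.29637729  -0.94084579 -14.29490105] ['img', 'mtx', 'position', 'orientation']
{'time': 0.1, 'q': array([7.13335295e+01, 5.00865633e+00, 1.00394855e+01, 9.51001390e+01,
       1.59074900e-03, 9.00014741e+01]), 'qd': array([-0.07178509, -0.10311681,  0.05367742,  0.02115485,  0.02122498,
        0.05469328]), 'joint_efforts': array([ 5.08369317e-05, -5.21560192e+01,  4.65652442e+01,  1.59173476e-02,
       -1.70569854e-05, -4.25107928e-06]), 'ee_pos': array([0.17596577, 0.52089524, 0.24765157]), 'tcp_rot': array([-1.79930690e+02, -1.58896469e-03,  1.61332054e+02]), 'wrist_force': array([-0.31808244,  0.34880753,  0.56723545]), 'torque': array([0.01664151, 0.00208955, 0.00664794]), 'grasp_force': 0.0, 'opening': 0.08516548835818553}
```

View pics/top0.png

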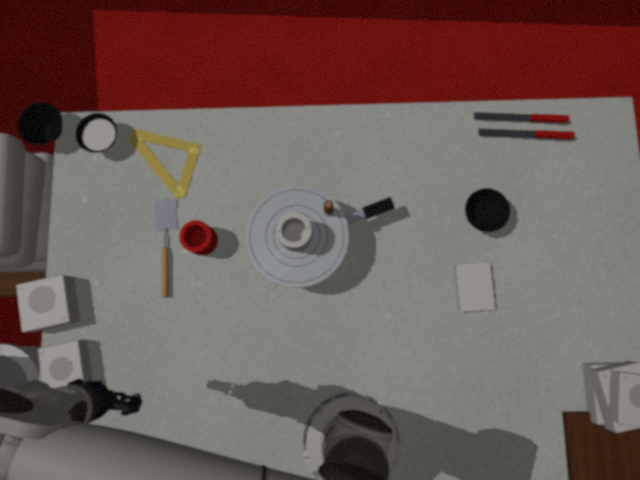

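View pics/side0.png

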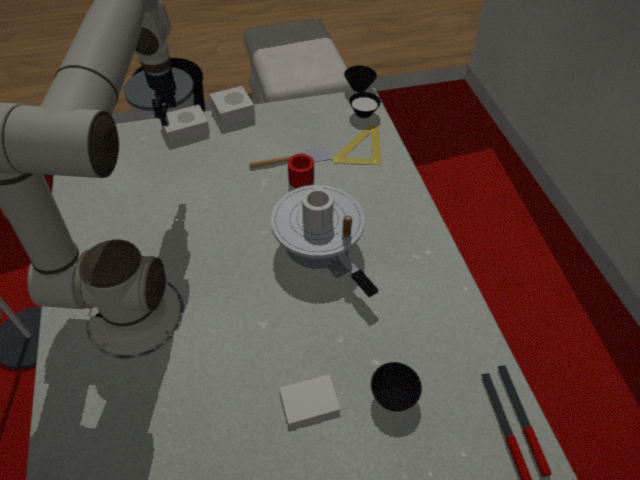

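The top view shows the wheel centred near (298,237), the mould at (294,231), the handle at (328,206), and the black brake grip at (379,207). The red look-alike is at (198,237), the spatula at (166,250), the bowl at (487,210), and the tile at (475,287). The side view agrees: handle (347,226), grip (363,281).

```bash
cat > h.py <<'E'
import numpy as np, cv2
from scipy.spatial.transform import Rotation as R
def ray(c,px):
    p=np.atleast_2d(px).astype(float); K=c["mtx"]
    d=np.c_[(p[:,0]-K[0,2])/K[0,0],-(p[:,1]-K[1,2])/K[1,1],-np.ones(len(p))]
    return R.from_euler("xyz",c["orientation"],degrees=True).apply(d)
def plane(c,px,z):
    d=ray(c,px); o=np.array(c["position"]); return o+d*((z-o[2])/d[:,2])[:,None]
def proj(c,P):
    q=R.from_euler("xyz",c["orientation"],degrees=True).inv().apply(np.atleast_2d(P)-c["position"])
    K=c["mtx"]; return np.c_[K[0,0]*q[:,0]/-q[:,2]+K[0,2],K[1,1]*q[:,1]/q[:,2]+K[1,2]]
def tri(c1,p1,c2,p2):
    A=np.zeros((3,3));b=np.zeros(3)
    for c,p in((c1,p1),(c2,p2)):
        d=ray(c,p)[0];d/=np.linalg.norm(d);M=np.eye(3)-np.outer(d,d);A+=M;b+=M@c["position"]
    return np.linalg.solve(A,b)
def blob(img,m,box):
    x0,y0,x1,y1=box; k=np.zeros(m.shape,np.uint8);k[y0:y1,x0:x1]=m[y0:y1,x0:x1]
    n,l,s,ce=cv2.connectedComponentsWithStats(k); i=1+np.argmax(s[1:,4]); return ce[i],s[i],l==i
E
cat > m.py <<'E'
from workcell import bot
from h import *
C={n:bot.camera(n) for n in("top","side")}
res={}
for n,hb,gb in(("top",(318,192,342,218),(360,192,400,222)),("side",(338,212,356,242),(345,262,382,300))):
    I=C[n]["img"].astype(int); r,g,b=I[...,0],I[...,1],I[...,2]
    w=blob(I,((r-b)>25),hb); k=blob(I,(I.max(2)<60),gb); res[n]=(w[0],k[0]); print(n,"handle",w[0],w[1],"grip",k[0],k[1])
print("handle tri",tri(C["top"],res["top"][0],C["side"],res["side"][0]))
print("grip tri",tri(C["top"],res["top"][1],C["side"],res["side"][1]),"grip plane",[plane(C[n],res[n][1],.072) for n in C])
# rim: Canny edges on z=.112, circle r=.135
from scipy.optimize import least_squares
for n,c0 in(("top",(298,237)),("side",(317,222))):
    e=cv2.Canny(cv2.GaussianBlur(C[n]["img"],(3,3),0),20,60); y,x=np.nonzero(e); P=plane(C[n],np.c_[x,y],.112)[:,:2]
    c=plane(C[n],c0,.112)[0,:2]
    for t in(.015,.008,.005,.004):
        s=P[abs(np.hypot(*(P-c).T)-.135)<t]; c=least_squares(lambda c:np.hypot(*(s-c).T)-.135,c,loss="soft_l1",f_scale=.002).x
    print(n,"wheel",c,len(s))
    I=cv2.resize(C[n]["img"][:,:,::-1],None,fx=4,fy=4,interpolation=cv2.INTER_CUBIC)
    for q in proj(C[n],[(c[0]+.135*np.cos(a),c[1]+.135*np.sin(a),.112) for a in np.linspace(0,6.28,60)]): cv2.circle(I,tuple(int(v) for v in q*4+2),1,(0,0,255),-1)
    for q in proj(C[n],[(c[0]+.044*np.cos(a),c[1]+.044*np.sin(a),.192) for a in np.linspace(0,6.28,40)]): cv2.circle(I,tuple(int(v) for v in q*4+2),1,(0,255,0),-1)
    a=np.array(c0)*4; cv2.imwrite(f"pics/{n}1.png",I[a[1]-280:a[1]+280,a[0]-250:a[0]+390])
E
python3 m.py
```

```text
top handle [327.91780822 205.8630137 ] [324 201   8  12  73] grip [378.34615385 207.75739645] [363 198  31  20 338]
side handle [346.65765766 225.41441441] [344 216   7  20 111] grip [363.87179487 282.55555556] [351 269  27  28 351]
handle tri [0.60365572 0.04514936 0.16052029]
grip tri [ 0.61688729 -0.09043838  0.07262583] grip plane [array([[ 0.61626437, -0.09044577,  0.072     ]]), array([[ 0.61783063, -0.08996653,  0.072     ]])]
top wheel [0.54084328 0.12896557] 306
side wheel [0.53711961 0.11398656] 164
```

View pics/top1.png

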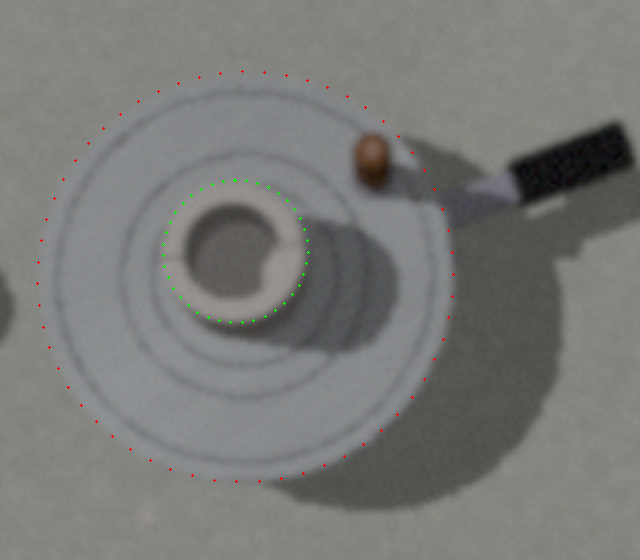

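View pics/side1.png

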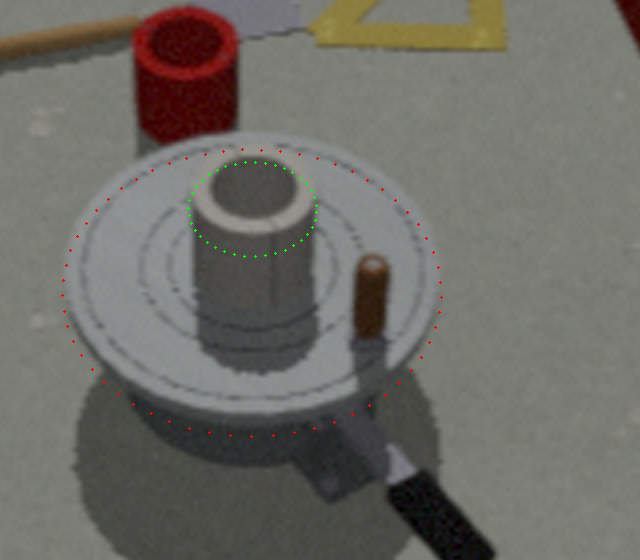

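Top fit is good: the wheel centre is at (0.541,0.129) and the handle at (0.604,0.045), r=0.105, angle −53°. The brake grip's block centre comes out 0.232 from the axis, as expected. The side-view ellipse fit is off, so I'm ignoring it. I'm moving above the handle now.

>>> {"op": "carry_out", "data": {"moves": "-10 -6 -20 0 0 2 50; -35 -20 -40 0 0 6 50; -75 -42 -50 0 0 12 50; -120 -67 -50 0 0 18 50; -165 -93 -50 0 0 24 50; -210 -118 -50 0 0 30 50; -255 -143 -50 0 0 36 50; -300 -169 -50 0 0 42 50; -345 -194 -50 0 0 48 50; -390 -219 -50 0 0 54 50; -435 -245 -50 0 0 60 50; -480 -270 -50 0 0 65 50; -520 -293 -50 0 0 69 50; -545 -307 -50 0 0 71.333 50; -558 -314 -50 0 0 71.333 50; -558 -314 -50 0 0 71.333 50; -558 -314 -50 0 0 71.333 50", "force": 30}}

```text
time: 1.9
ee_pos: [0.6038, 0.0456, 0.2982]
tcp_rot: [-180.0, -0.0, 90.0]
wrist_force: [0.2, 0.6, 0.1]
opening: 0.05
grasp_force: 0.0
```

>>> {"op": "carry_out", "data": {"moves": "0 0 15 0 0 0 50; 0 0 40 0 0 0 50; 0 0 65 0 0 0 50; 0 0 90 0 0 0 50; 0 0 110 0 0 0 50; 0 0 125 0 0 0 50; 0 0 135 0 0 0 50; 0 0 140 0 0 0 50; 0 0 140 0 0 0 50; 0 0 140 0 0 0 30; 0 0 140 0 0 0 20; 0 0 140 0 0 0 20; 0 0 140 0 0 0 20; 0 0 140 0 0 0 20; 0 0 140 0 0 0 20", "force": 30}}

```text
time: 3.4
ee_pos: [0.6043, 0.0456, 0.1595]
tcp_rot: [179.9, -0.1, 90.0]
wrist_force: [-3.1, 4.8, 5.4]
opening: 0.0244
grasp_force: 30.7
```

Run:
```python
from workcell import bot
import cv2,numpy as np
o=bot.get_obs();print(o["ee_pos"],o["wrist_force"],o["opening"],o["grasp_force"])
a=bot.camera("top")["img"][100:340,200:460,::-1]; b=bot.camera("side")["img"][100:340,200:460,::-1]
cv2.imwrite("pics/g.png",cv2.resize(np.hstack([a,b]),(780,360)))
r,f0=105,-53.2
for s in(1,-1):
  print("; ".join(f"{r*(np.sin(np.radians(f0+s*t))-np.sin(np.radians(f0))):.0f} {r*(np.cos(np.radians(f0+s*t))-np.cos(np.radians(f0))):.0f}" for t in range(0,361,6)))
```

```text
[0.60431723 0.04556703 0.15947891] [-3.12830742  4.84171088  5.43017328] 0.02439114518326523 30.68486452102661
0 0; 7 8; 15 16; 24 23; 33 29; 43 34; 53 37; 64 40; 75 42; 86 42; 97 41; 107 39; 118 37; 128 32; 138 27; 147 21; 155 14; 163 6; 170 -2; 176 -12; 181 -22; 184 -32; 187 -43; 189 -53; 189 -64; 188 -75; 186 -86; 183 -97; 179 -107; 174 -117; 168 -126; 161 -134; 153 -142; 145 -149; 135 -155; 125 -159; 115 -163; 104 -166; 94 -167; 83 -168; 72 -167; 61 -165; 50 -162; 40 -158; 30 -153; 21 -147; 13 -140; 5 -132; -2 -123; -8 -114; -12 -104; -16 -94; -19 -83; -20 -72; -21 -61; -20 -50; -18 -40; -15 -29; -11 -19; -6 -9; -0 -0
0 0; -6 -9; -11 -19; -15 -29; -18 -40; -20 -50; -21 -61; -20 -72; -19 -83; -16 -94; -12 -104; -8 -114; -2 -123; 5 -132; 13 -140; 21 -147; 30 -153; 40 -158; 50 -162; 61 -165; 72 -167; 83 -168; 94 -167; 104 -166; 115 -163; 125 -159; 135 -155; 145 -149; 153 -142; 161 -134; 168 -126; 174 -117; 179 -107; 183 -97; 186 -86; 188 -75; 189 -64; 189 -53; 187 -43; 184 -32; 181 -22; 176 -12; 170 -2; 163 6; 155 14; 147 21; 138 27; 128 32; 118 37; 107 39; 97 41; 86 42; 75 42; 64 40; 53 37; 43 34; 33 29; 24 23; 15 16; 7 8; 0 0
```

View pics/g.png

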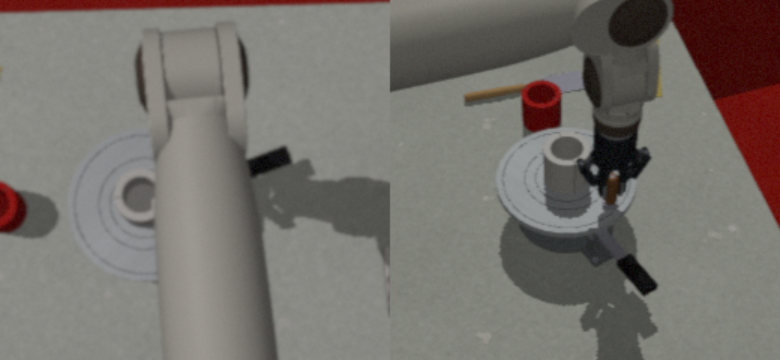

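The picture shows the fingers around the handle, and the mould and lever are clear. I'm starting the anticlockwise turn.

>>> {"op": "carry_out", "data": {"moves": "1 1 0 0 0 0 20; 3 4 0 0 0 0 20; 7 8 0 0 0 0 20; 11 12 0 0 0 0 20; 15 16 0 0 0 0 20; 24 23 0 0 0 0 20; 33 29 0 0 0 0 20; 43 34 0 0 0 0 20; 53 37 0 0 0 0 20; 64 40 0 0 0 0 20; 75 42 0 0 0 0 20; 86 42 0 0 0 0 20; 97 41 0 0 0 0 20; 107 39 0 0 0 0 20; 118 37 0 0 0 0 20; 128 32 0 0 0 0 20; 138 27 0 0 0 0 20; 147 21 0 0 0 0 20"}}

```text
time: 5.3
ee_pos: [0.6253, 0.1918, 0.1595]
tcp_rot: [179.9, 0.0, 90.0]
wrist_force: [-3.3, -3.8, 7.7]
opening: 0.0242
grasp_force: 30.8
```

>>> {"op": "carry_out", "data": {"moves": "8 -7 0 0 0 0 20; 16 -15 0 0 0 0 20; 23 -23 0 0 0 0 20; 29 -33 0 0 0 0 20; 34 -43 0 0 0 0 20; 37 -53 0 0 0 0 20; 40 -64 0 0 0 0 20; 42 -74 0 0 0 0 20; 42 -85 0 0 0 0 20; 41 -96 0 0 0 0 20; 39 -107 0 0 0 0 20; 36 -118 0 0 0 0 20; 32 -128 0 0 0 0 20; 27 -138 0 0 0 0 20; 21 -147 0 0 0 0 20; 14 -155 0 0 0 0 20; 6 -163 0 0 0 0 20; -2 -170 0 0 0 0 20; -12 -176 0 0 0 0 20; -22 -180 0 0 0 0 20"}}

```text
time: 7.3
ee_pos: [0.4443, 0.1703, 0.1594]
tcp_rot: [-180.0, -0.1, 90.0]
wrist_force: [-7.5, 4.0, 10.0]
opening: 0.0242
grasp_force: 31.2
```

>>> {"op": "carry_out", "data": {"moves": "-10 -4 0 0 0 0 20; -21 -7 0 0 0 0 20; -31 -8 0 0 0 0 20; -42 -9 0 0 0 0 20; -53 -8 0 0 0 0 20; -64 -6 0 0 0 0 20; -75 -3 0 0 0 0 20; -85 1 0 0 0 0 20; -95 6 0 0 0 0 20; -104 12 0 0 0 0 20; -112 19 0 0 0 0 20; -120 27 0 0 0 0 20; -127 36 0 0 0 0 20; -133 45 0 0 0 0 20; -137 55 0 0 0 0 20; -141 65 0 0 0 0 20; -144 76 0 0 0 0 20; -145 87 0 0 0 0 20; -146 98 0 0 0 0 20; -145 109 0 0 0 0 20"}}

```text
time: 9.3
ee_pos: [0.555, 0.0252, 0.1595]
tcp_rot: [179.9, -0.1, 90.0]
wrist_force: [-2.0, 4.5, 7.6]
opening: 0.0239
grasp_force: 30.9
```

>>> {"op": "carry_out", "data": {"moves": "2 10 0 0 0 0 20; 5 21 0 0 0 0 20; 9 31 0 0 0 0 20; 13 39 0 0 0 0 20; 16 45 0 0 0 0 20; 18 48 0 0 0 0 20; 20 50 0 0 0 0 20; 20 50 0 0 0 0 20; 20 50 0 0 0 0 20; 20 50 0 0 0 0 20; 20 50 0 0 0 0 20; 20 50 0 0 0 0 20; 20 50 0 0 0 0 20"}}

```text
time: 10.6
ee_pos: [0.6043, 0.0456, 0.1595]
tcp_rot: [179.9, -0.1, 90.0]
wrist_force: [-2.1, 4.6, 7.0]
opening: 0.0241
grasp_force: 30.8
```

The handle is back at its start. I'm releasing it, rising, and moving over the lever with the fingers shut.

>>> {"op": "carry_out", "data": {"moves": "0 0 0 0 0 0 30; 0 0 0 0 0 0 40; 0 0 0 0 0 0 50; 0 0 0 0 0 0 50; 0 0 -10 0 0 0 50; 0 0 -35 0 0 0 50; 0 0 -65 0 0 0 50; 0 0 -90 0 0 0 50; -15 2 -90 0 0 0 50; -45 5 -90 0 0 0 40; -80 9 -90 0 0 0 20; -115 12 -90 0 0 0 0; -135 14 -90 0 0 0 0; -139 14 -90 0 0 0 0; -139 14 -90 0 0 0 0; -139 14 -90 0 0 0 0; -139 14 -90 0 0 0 0; -139 14 -90 0 0 0 0"}}

```text
time: 12.4
ee_pos: [0.6182, -0.0931, 0.2484]
tcp_rot: [180.0, -0.0, 90.1]
wrist_force: [0.8, -0.1, -0.2]
opening: 0.0
grasp_force: 0.0
```

Run:
```python
from workcell import bot
from h import *
C={n:bot.camera(n) for n in("top","side")}
o=bot.get_obs();print(o["ee_pos"],o["wrist_force"],o["opening"],bot.tip_extent,o["q"])
I=C["side"]["img"].astype(int); w=blob(I,(I[...,0]-I[...,2])>25,(338,212,356,242)); print("handle side",w[0],w[1])
a=C["top"]["img"][100:340,200:460,::-1]; b=C["side"]["img"][100:340,200:460,::-1]
cv2.imwrite("pics/g2.png",cv2.resize(np.hstack([a,b]),(780,360)))
```

```text
[ 0.61817908 -0.09336303  0.24840571] [ 0.38089837  0.38801579 -0.24652678] 0.00022739982040506505 0.017 [-8.58899712e+00  1.57594605e+01  2.24611257e+01  9.66949409e+01
  1.34168777e-03  8.13595014e+01]
handle side [347.40425532 218.72340426] [344 215   8   9  47]
```

View pics/g2.png

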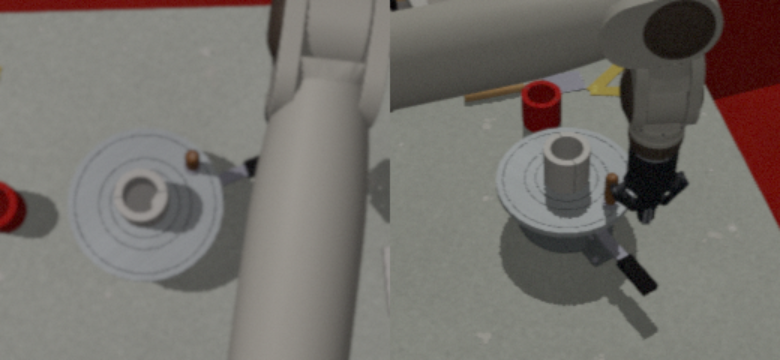

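The picture shows the handle back at its start, the mould centred, and the closed fingers above the grip. I'm lowering to just above the lever.

>>> {"op": "carry_out", "data": {"moves": "0 0 15 0 0 0 0; 0 0 40 0 0 0 0; 0 0 70 0 0 0 0; 0 0 100 0 0 0 0; 0 0 125 0 0 0 0; 0 0 140 0 0 0 0; 0 0 150 0 0 0 0; 0 0 154 0 0 0 0; 0 0 157 0 0 0 0; 0 0 160 0 0 0 0; 0 0 162 0 0 0 0; 0 0 162 0 0 0 0; 0 0 162 0 0 0 0"}}

```text
time: 13.8
ee_pos: [0.6188, -0.0942, 0.0873]
tcp_rot: [179.9, 0.0, 90.0]
wrist_force: [-0.5, -1.7, 5.5]
opening: -0.0
grasp_force: 2.6
```

>>> {"op": "carry_out", "data": {"moves": "0 0 2 0 0 0 0; 0 0 4 0 0 0 0; 0 0 6 0 0 0 0; 0 0 8 0 0 0 0; 0 0 10 0 0 0 0; 0 0 12 0 0 0 0; 0 0 14 0 0 0 0; 0 0 16 0 0 0 0; 0 0 18 0 0 0 0; 0 0 20 0 0 0 0; 0 0 21 0 0 0 0; 0 0 22 0 0 0 0; 0 0 22 0 0 0 0; 0 0 22 0 0 0 0"}}

```text
time: 15.2
ee_pos: [0.6186, -0.0934, 0.066]
tcp_rot: [179.9, -0.1, 90.0]
wrist_force: [-4.0, 3.3, 11.0]
opening: -0.0001
grasp_force: 4.8
```

>>> {"op": "carry_out", "data": {"moves": "0 0 1 0 0 0 0; 0 0 2 0 0 0 0; 0 0 3 0 0 0 0; 0 0 3 0 0 0 0; 0 0 3.5 0 0 0 0; 0 0 4 0 0 0 0; 0 0 4 0 0 0 0; 0 0 4 0 0 0 0"}}

```text
time: 16.0
ee_pos: [0.6187, -0.0933, 0.0622]
tcp_rot: [179.9, -0.1, 90.0]
wrist_force: [-3.7, 4.3, 12.8]
opening: -0.0001
grasp_force: 5.2
```

>>> {"op": "carry_out", "data": {"moves": "0 0 0.5 0 0 0 0; 0 0 1 0 0 0 0; 0 0 1 0 0 0 0; 0 0 1 0 0 0 0"}}

```text
time: 16.4
ee_pos: [0.6187, -0.0932, 0.0616]
tcp_rot: [179.9, -0.1, 90.0]
wrist_force: [-5.0, 4.8, 14.6]
opening: -0.0001
grasp_force: 6.4
```

>>> {"op": "carry_out", "data": {"moves": "0 0 0.5 0 0 0 0; 0 0 0.5 0 0 0 0; 0 0 0.5 0 0 0 0"}}

```text
time: 16.7
ee_pos: [0.6187, -0.0932, 0.0615]
tcp_rot: [179.9, -0.1, 90.0]
wrist_force: [-7.4, 4.5, 17.4]
opening: 0.0
grasp_force: 7.5
```

It has reached the stop: the force rises with no further travel (about 17 N). I'll hold there and check.

>>> {"op": "carry_out", "data": {"moves": "0 0 0 0 0 0 0; 0 0 0 0 0 0 0; 0 0 0 0 0 0 0; 0 0 0 0 0 0 0; 0 0 0 0 0 0 0; 0 0 0 0 0 0 0; 0 0 0 0 0 0 0; 0 0 0 0 0 0 0"}}

```text
time: 17.5
ee_pos: [0.6187, -0.0932, 0.0615]
tcp_rot: [179.8, -0.1, 90.0]
wrist_force: [-6.1, 4.3, 17.3]
opening: 0.0001
grasp_force: 7.5
```

Run:
```python
from workcell import bot
from h import *
C={n:bot.camera(n) for n in("top","side")}
o=bot.get_obs();print(o["ee_pos"],o["wrist_force"])
a=C["top"]["img"][100:340,200:460,::-1]; b=C["side"]["img"][100:340,200:460,::-1]
cv2.imwrite("pics/g3.png",cv2.resize(np.hstack([a,b]),(780,360)))
```

```text
[ 0.61872364 -0.09319752  0.06151559] [-6.29818411  3.8325957  16.86279203]
```

View pics/g3.png

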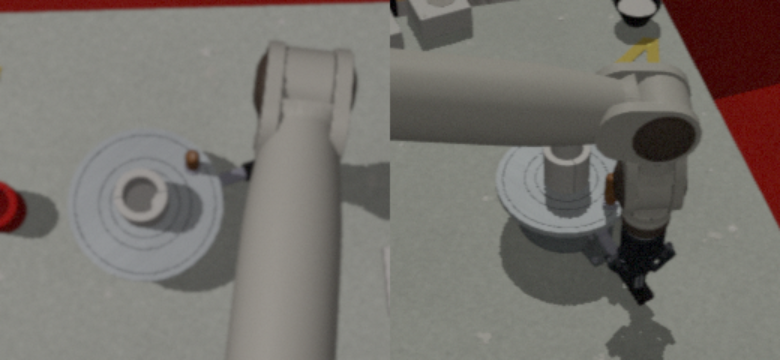

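The lever is held down, the handle is at its starting place (192,160 in the crop), the mould is centred, and the wheel is clear of the arm. I'm handing in.

```bash
python3 -c "
from workcell import bot
print(bot.job_done())"
```

```text
the job is handed in; nothing more can be done
None
```

I turned the wheel one full turn anticlockwise with the handle back at its start, and handed the job in holding the brake lever at its stop with about 17 N; the mould is centred, and no verdict came back.

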